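# Fit the grease tray in the griddle

### The arm

A 7-joint arm with a two-finger parallel gripper is mounted at the origin on the work surface. World frame = base frame: x ahead of the robot, y to its left, z up, the work surface at z = 0. Lengths are in m, angles in rad, forces in N, time in s.
With the tool pointing down it reaches from about 0.425 to 0.925 m from the base axis. Payload 6.8 kg.
Tool frame: the origin (TCP) lies midway between the tips of the shut fingers; the grasp point (between the pads) lies 19 mm behind it; z points along the fingers, y is the direction in which the jaws open and shut (so a half turn about z gives the same grasp; the last joint's range is limited). The gripper opens to 85 mm and grips with 20 to 120 N. Pads are 22 mm wide; open, the fingers measure 114 mm over their backs; the gripper's body (76 mm by 85 mm) begins 54 mm behind the grasp point. The pads swing forward as they close: fully open they stand 13 mm farther back than shut.
Start: joints at [1.226, 0.477, 0.022, 1.555, -0.011, 1.109, -0.083], TCP at [0.158, -0.656, 0.231] pointing down, gripper open.
Joint ranges: [-2.96, 2.96], [-0.34, 2.1], [-1.41, 1.46], [0.24, 2.44], [-1.37, 4.51], [0.17, 1.92], [-2.96, 2.96]. Speed limits (rad/s): [2.39, 2.39, 3.14, 3.14, 3.14, 3.14, 3.14].

### API

Orientations are given as a unit quaternion [w, x, y, z].
In Python, from station import readout, eyes, ticket gives the robot as it stands. The module is installed in compiled form; this text tells all that it offers.
- The arm moves only by the shell command python3 -m crank 'ROWS' [FORCE]. ROWS is JSON, a list of rows, each an object of numbers: "jaw": the opening in per cent of the stroke, from 0 (shut) to 100 (fully open); "x", "y", "z": the shift along the tool's x, y, z in mm; "ax", "ay", "az": the turn, a rotation vector about the tool's x, y, z in degrees. In form: [{"jaw": .., "x": .., "y": .., "z": .., "ax": .., "ay": .., "az": ..}, ...]. A call has 1 to 12 rows; each row shifts and turns the commanded pose from where the row before left it, along the tool's axes as they then stand; what a row does not reach is not made up. A row lasts 1/8 s, in which the tool goes at most 62.5 mm and 10.7 degrees, less where a joint would pass 70% of its speed; a pose out of reach is approached as far as the arm can. A call with a gripper value outside its range is refused whole. The fingers move at their own pace and stop on an object; FORCE is the grip in N (left out, the last holds). Time passes only in rows, so rows that do not move let the fingers close. It gives the time, the measured TCP pose, the force and the opening at its end, in the units of the state.
- readout.get_obs(): the state, without advancing time (a new reading comes with each control period).
- eyes.read_camera(name): name is "scene" or "top" or "wrist"; returns (picture, depth): 480x640x3 uint8, red, green, blue; 480x640 float32, m along the optical axis (not along the pixel's ray), 0 where there is no reading.
- eyes.calibration(name): a dict with "fx", "fy", "cx", "cy" (pixels), "k1" (the pictures are not rectified: a ray, as slopes to the right and down, at radius r is drawn at 1 + k1 r^2 times it, then the intrinsics apply), "R" (3x3) and "t" (3): a world point X has camera coordinates R X + t. Camera axes: x right, y down, z forward; pixel columns grow to the right and rows downward; lengths in m; the calibration is good to about 2 mm. A picture is of the moment at which its call begins: read the wrist's pose just before it. calibration takes no time and is no camera call; for the wrist camera it gives the pose at the moment of the call.
- ticket.hand_in(): hands the job in, once; it reports no verdict.
The state is a dict: "t": time; "q": joint angles; "joint_vel": joint speeds; "joint_torque": joint torques, N m; "eef_pos": TCP position; "tool_rot": TCP orientation; "contact_force": force on the tool from outside, world axes, zero at the start; "torque": the same for the moment, N m; "gripper_width": opening from 0.0 (shut) to 1.0 (fully open).
Only numpy, scipy, OpenCV 4.12 (cv2) and the standard library are available. Lean on these libraries where they do the work, as an engineer would, in place of code of your own. Each camera call takes 0.05 s, during which the arm holds its last target. There are 200 camera calls.

### The job

The griddle's grease tray has been washed and has to go back in. Slide the guard fully aside from the slot in the griddle's front, lay the narrower of the two steel trays, open side up, with one end in the slot, push it through the slot until it is fully home, then slide the guard fully shut behind it. Do not knock the wide tray and the other things on the counter about.

Things in the scene. Friction and masses are not known exactly. Their poses are not given: they have to be found in the camera images.
- griddle: Fixed steel griddle, 340 mm wide, 360 deep. Origin: on the counter under the middle of the slot, in the plane of the front face; x runs level into the slot (push direction), y along the face to the left of someone facing it, z up. Housing 76 mm high; from x = 110 mm a hot plate 98 high, splash walls up to 176. Two unused dials stand 15 mm out of the face at y = 75 and 125 mm, 45 mm up.
- slot_mouth (a point): Middle of the slot's floor at the front face, 30 mm above the counter; axes as the griddle. Level slot 15 mm high, 63 wide, flaring to 69 at the face over the first 14 mm, with a stop 131 mm inside. A sill 36 mm wide (18 either side of the middle), level with the slot floor, stands out 75 mm in front of the face, nothing beside it.
- guard (a joint): Sliding steel guard before the slot; travel in m along the griddle's -y: 0 shut (covers the slot), 0.1 fully aside. Stays where left; friction about 1.5 N, lightly damped. Plate 84 mm wide, 6 thick (6 to 12 mm in front of the face), 33 to 61 mm above the counter: it cannot shut over a tray that sticks out.
- guard_grip (a point): Middle of the top of the guard's upright black grip, 102 mm above the counter. The grip is 16 mm wide along the griddle's y, 10 mm thick along its x, free from 61 to 102 mm height; it stands 28 mm in front of the front face, at griddle y = -20 mm less the guard's travel.
- tray: The grease tray: shallow dark steel tray 130 mm long (x), 60 mm wide (y), 12 mm high, with 4 mm floor and straight 4 mm rims, about 0.16 kg; origin at the centre of its underside, z up through the open side. Either end may go in first. Lies loose, flat on the counter; fully home in the slot its rear end is about 1 mm inside the griddle's front face (origin 66 mm inside the face).
- wide_tray: Similar dark steel tray, 130 mm long (x) by 92 mm wide (y), 12 mm high, which does not fit the slot; a bystander. Origin at the centre of its underside. It and the grease tray swap places from start to start.
- tongs: Steel tongs, about 210 mm long, 14 mm high, lying on the counter; bystander. Origin mid-length on the underside.
- spatula: Black-handled spatula, about 200 mm long, lying on the counter; bystander. Origin about mid-length.
- ramekin: White ceramic ramekin, 72 mm wide, 40 mm high; bystander. Origin under its centre.
- shaker: Clear jar-shaped shaker with steel cap, 52 mm wide, 85 mm high; bystander. Origin under its centre.
- squeeze_bottle: White squeeze bottle, 56 mm wide, 195 mm high; bystander. Origin under its centre.
- squeeze_bottle_b: Yellow squeeze bottle, 56 mm wide, 195 mm high; bystander. Origin under its centre.

How it is judged:
On the way, in this order (a step that is already met when the one before it is completed fails the run):
1. the guard is slid aside, clear of the slot (value of joint guard above 0.085 m), for 0.1 s.
2. one end of the grease tray lies in the slot, level and open side up (x of tray in the frame of griddle between -0.062 and 0.05 m and z of tray in the frame of griddle between 0.026 and 0.035 m and angle between tray's own z axis and vertical below 0.08 rad and y of tray in the frame of griddle between -0.005 and 0.005 m and angle between the x axis of tray and the x axis of griddle, either way round below 0.08 rad), for 0.1 s.
3. the grease tray is pushed fully home through the slot (x of tray in the frame of griddle between 0.06 and 0.075 m and z of tray in the frame of griddle between 0.026 and 0.035 m and angle between tray's own z axis and vertical below 0.08 rad and y of tray in the frame of griddle between -0.005 and 0.005 m and angle between the x axis of tray and the x axis of griddle, either way round below 0.08 rad), for 0.2 s.
4. the guard is slid shut behind it (value of joint guard below 0.006 m), for 0.2 s.
At the end, for the whole second after the job is handed in: The grease tray lies level, open side up, square in the slot and fully home (within 6 mm of its stop), at rest, and the guard is shut (within 6 mm) (all of step 3 and value of joint guard below 0.006 m and linear speed of tray below 0.02 m/s); the robot touches nothing.
It fails at once if the wide tray or another thing on the counter is knocked about (moved more than 40 mm) (distance of any of wide_tray, tongs, spatula, ramekin, shaker, squeeze_bottle, squeeze_bottle_b from where it was at the start of the episode above 0.04 m).
It also fails if it takes over 70 s, if anything falls off the work surface, if the arm or the gripper's body presses on something with over 40 N, if the wrist force passes 120 N, or if a joint passes its speed limit or range.

## Working session

There is one attempt and no reset: what is moved stays moved. The work goes in short steps, Python scripts to look and compute and a shell command to move; the robot and the scene stay as the last step left them, time stands still between calls to the robot, and variables do not carry over. Pictures are saved under pics/ and viewed, about 8 in all and at most 12, crops included, and the job is handed in when it is done.

```bash
mkdir -p pics
cat > h.py <<'E'
import numpy as np, cv2
from station import readout, eyes, ticket
from scipy.spatial.transform import Rotation as Rn
def snap(name,fn=None,crop=None,scale=1):
    c=eyes.calibration(name); p,d=eyes.read_camera(name)
    np.savez('/tmp/%s.npz'%name,p=p,d=d,**{k:np.array(v) for k,v in c.items()})
    if fn: cv2.imwrite('pics/'+fn,p[:,:,::-1])
    return c,p,d
def load(name):
    z=np.load('/tmp/%s.npz'%name); return z,z['p'],z['d']
def world(c,d,u,v,z=None):
    """pixel->world by depth, or on plane world z"""
    K=np.array([[c['fx'],0,c['cx']],[0,c['fy'],c['cy']],[0,0,1]],float)
    x,y=cv2.undistortPoints(np.array([[[u,v]]],float),K,np.array([float(c['k1']),0,0,0]))[0,0]
    R=np.array(c['R']);t=np.array(c['t']).ravel()
    r=R.T@np.array([x,y,1]);o=-R.T@t
    s=(z-o[2])/r[2] if z is not None else np.median(d[max(v-1,0):v+2,max(u-1,0):u+2])
    return o+s*r
def pix(c,X):
    K=np.array([[c['fx'],0,c['cx']],[0,c['fy'],c['cy']],[0,0,1]],float)
    return cv2.projectPoints(np.array(X,float).reshape(-1,3),cv2.Rodrigues(np.array(c['R']))[0],np.array(c['t'],float).ravel(),K,np.array([float(c['k1']),0,0,0]))[0].reshape(-1,2)
def tool(o,target=None,yaw=None):
    """current tool axes"""
    q=o['tool_rot'];return Rn.from_quat([q[1],q[2],q[3],q[0]])
E
python3 - <<'E'
from h import *
o=readout.get_obs();print(o['t'],o['eef_pos'],tool(o).as_matrix().round(3))
snap('top','top1.png');snap('scene','scene1.png')
E
```

```text
0.0 [ 0.15821553 -0.65557347  0.23031957] [[ 0.972  0.235 -0.001]
 [ 0.235 -0.972  0.002]
 [-0.    -0.002 -1.   ]]
```

View pics/top1.png

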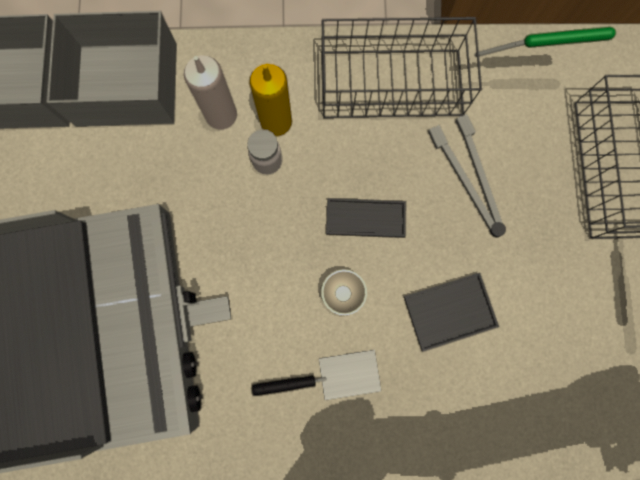

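View pics/scene1.png

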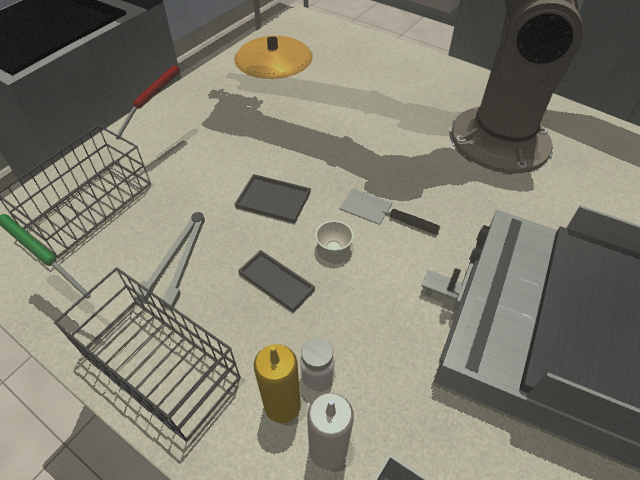

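Top view: narrow tray centred near (366,218), ramekin (343,292), wide tray (450,311), sill end near (230,308), guard at (184,313) with grip near (190,296), dials (190,363) and (194,398).

Run:
```python
from h import *
c,p,d=load('top')
print('cam',-c['R'].T@c['t'], c['R'].round(2).tolist())
for n,u,v,z in [('tray',327,198,.012),('tray',405,201,.012),('tray',404,237,.012),('tray',326,234,.012),('sillend',230,295,.03),('sillend',231,320,.03),('faceedge far',164,207,.076),('faceedge near',190,430,.076),('grip',190,296,.102),('ramekin',343,292,.04),('wide',450,311,.012),('shaker',262,145,.085),('dial',190,363,.045),('spat',253,389,.01)]:
    print(n,world(c,d,u,v,z).round(4), world(c,d,u,v).round(4))
im=p[190:450,140:300];cv2.imwrite('pics/crop1.png',cv2.resize(im,None,fx=2.3*1,fy=2.3,interpolation=cv2.INTER_CUBIC)[:,:,::-1])
```

```text
cam [ 0.44405574 -0.10110336  0.86983987] [[-0.03, -1.0, 0.02], [-0.99, 0.02, -0.17], [0.17, -0.02, -0.99]]
tray [ 0.6561 -0.122   0.012 ] [ 0.6588 -0.1223  0.0012]
tray [ 0.6482 -0.2503  0.012 ] [ 0.6507 -0.2521  0.0016]
tray [ 0.5881 -0.2456  0.012 ] [ 0.5896 -0.247   0.0035]
tray [ 0.5961 -0.1188  0.012 ] [ 0.598  -0.119   0.0013]
sillend [0.5    0.0336 0.03  ] [ 0.5021  0.0386 -0.0016]
sillend [0.4614 0.032  0.03  ] [ 0.4621  0.0368 -0.0008]
faceedge far [0.6321 0.1265 0.076 ] [6.500e-01 1.483e-01 2.000e-04]
faceedge near [0.3071 0.0829 0.076 ] [0.3063 0.084  0.0712]
grip [0.4952 0.0789 0.102 ] [0.4957 0.081  0.0934]
ramekin [ 0.4996 -0.142   0.04  ] [ 0.502  -0.1438  0.0044]
wide [ 0.4667 -0.3132  0.012 ] [ 0.4669 -0.3151  0.0044]
shaker [ 0.7236 -0.0232  0.085 ] [ 0.7239 -0.0231  0.0839]
dial [0.3987 0.091  0.045 ] [0.3996 0.0869 0.0626]
spat [0.3548 0.001  0.01  ] [ 0.3557 -0.      0.0184]
```

View pics/crop1.png

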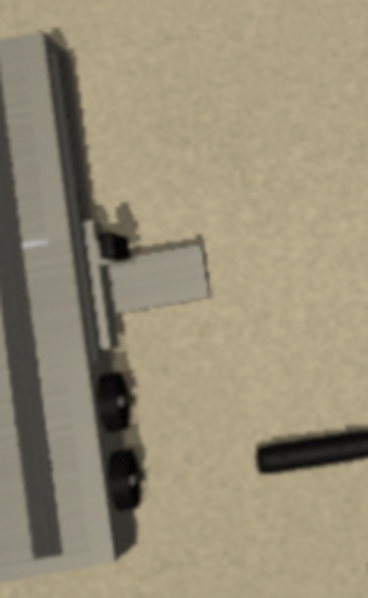

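```bash
cat >> h.py <<'E'
def plan(wps):
    """wps: list of (x,y,z,yaw of tool x deg,nrows): prints rows in tool axes from the present pose; tool kept pointing down"""
    o=readout.get_obs();P=np.array(o['eef_pos']);R=tool(o)
    for x,y,z,yaw,n in wps:
        T=np.array([x,y,z]);a=np.deg2rad(yaw)
        Rt=Rn.from_matrix(np.array([[np.cos(a),np.sin(a),0],[np.sin(a),-np.cos(a),0],[0,0,-1]]))
        rv=(R.inv()*Rt).as_rotvec();s=(T-P)/n
        for i in range(n):
            q=R*Rn.from_rotvec(rv*i/n)
            print((q.inv().apply(s)*1000).round(1).tolist(),np.rad2deg(rv/n).round(2).tolist())
        P=T;R=Rt
E
python3 - <<'E'
from h import *
c,p,d=load('top')
k=lambda u,v:(140+u/2.3,190+v/2.3)
for n,uv,z in [('s1',(202,237),.03),('s2',(210,297),.03),('f1',(43,33),.076),('f2',(113,560),.076),('guard far top',(86,220),.061),('guard near',(112,347),.061),('d1',(127,402),.045),('d2',(137,480),.045)]:
    print(n,world(c,d,*k(*uv),z).round(4))
plan([(0.45,-0.35,.25,55,9),(.49,0,.25,97,7)])
E
```

```text
s1 [0.5032 0.037  0.03  ]
s2 [0.4628 0.0315 0.03  ]
f1 [0.6364 0.1347 0.076 ]
f2 [0.3024 0.084  0.076 ]
guard far top [0.5139 0.1078 0.061 ]
guard near [0.4317 0.0896 0.061 ]
d1 [0.3959 0.0832 0.045 ]
d2 [0.3463 0.0763 0.045 ]
[39.5, -25.4, -2.1] [-0.01, -0.0, -4.6]
[41.4, -22.2, -2.1] [-0.01, -0.0, -4.6]
[43.0, -18.8, -2.2] [-0.01, -0.0, -4.6]
[44.4, -15.2, -2.2] [-0.01, -0.0, -4.6]
[45.5, -11.6, -2.2] [-0.01, -0.0, -4.6]
[46.3, -7.9, -2.2] [-0.01, -0.0, -4.6]
[46.8, -4.2, -2.2] [-0.01, -0.0, -4.6]
[46.9, -0.4, -2.2] [-0.01, -0.0, -4.6]
[46.8, 3.3, -2.2] [-0.01, -0.0, -4.6]
[44.2, -24.0, 0.0] [0.0, 0.0, -6.0]
[46.5, -19.2, 0.0] [0.0, 0.0, -6.0]
[48.3, -14.3, 0.0] [0.0, 0.0, -6.0]
[49.5, -9.2, 0.0] [0.0, 0.0, -6.0]
[50.2, -3.9, 0.0] [0.0, 0.0, -6.0]
[50.3, 1.3, 0.0] [0.0, 0.0, -6.0]
[49.9, 6.6, 0.0] [0.0, 0.0, -6.0]
```

```bash
python3 -m crank '[{"x":39.5,"y":-25.4,"z":-2,"az":-4.6},{"x":41.4,"y":-22.2,"z":-2,"az":-4.6},{"x":43,"y":-18.8,"z":-2,"az":-4.6},{"x":44.4,"y":-15.2,"z":-2,"az":-4.6},{"x":45.5,"y":-11.6,"z":-2,"az":-4.6},{"x":46.3,"y":-8,"z":-2,"az":-4.6},{"x":46.8,"y":-4,"z":-2,"az":-4.6},{"x":46.9,"z":-2,"az":-4.6},{"x":46.8,"y":3.3,"z":-2,"az":-4.6}]' && python3 -m crank '[{"x":44,"y":-24,"az":-6},{"x":46.5,"y":-19,"az":-6},{"x":48,"y":-14,"az":-6},{"x":49.5,"y":-9,"az":-6},{"x":50,"y":-4,"az":-6},{"x":50,"y":1,"az":-6},{"x":50,"y":7,"az":-6},{}]'
python3 - <<'E'
from h import *
snap('wrist','w1.png');o=readout.get_obs();print(o['t'],o['eef_pos'],o['q'],tool(o).as_matrix().round(3),o['contact_force'])
E
```

```text
0.15 [ 0.15821686 -0.65573538  0.23052853] [ 1.22591771  0.47764528  0.02236283  1.55621798 -0.01150145  1.10926529
 -0.08312014] [[ 0.972  0.235 -0.   ]
 [ 0.235 -0.972  0.001]
 [-0.    -0.001 -1.   ]] [ 0.39338106  0.3982474  -0.09419797]schema error: expected keys jaw, x, y, z, ax, ay, az
```

View pics/w1.png

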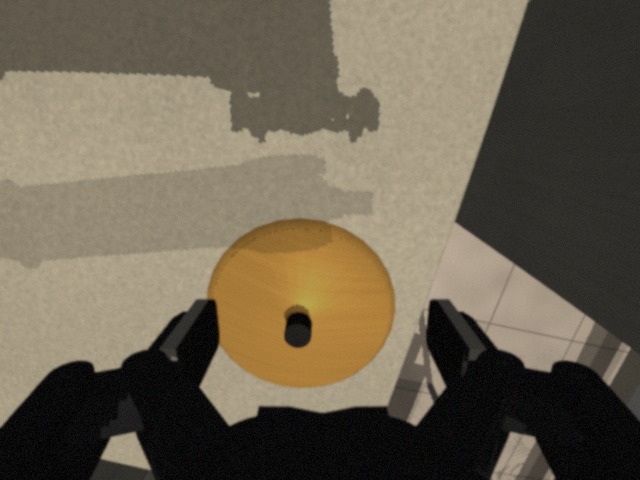

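The rows need every key, so the arm hasn't moved; this picture only shows the orange lid at (300,300) under the start pose.

```bash
python3 -m crank '[{"jaw":100,"x":39.5,"y":-25.4,"z":-2,"ax":0,"ay":0,"az":-4.6},{"jaw":100,"x":41.4,"y":-22.2,"z":-2,"ax":0,"ay":0,"az":-4.6},{"jaw":100,"x":43,"y":-18.8,"z":-2,"ax":0,"ay":0,"az":-4.6},{"jaw":100,"x":44.4,"y":-15.2,"z":-2,"ax":0,"ay":0,"az":-4.6},{"jaw":100,"x":45.5,"y":-11.6,"z":-2,"ax":0,"ay":0,"az":-4.6},{"jaw":100,"x":46.3,"y":-8,"z":-2,"ax":0,"ay":0,"az":-4.6},{"jaw":100,"x":46.8,"y":-4,"z":-2,"ax":0,"ay":0,"az":-4.6},{"jaw":100,"x":46.9,"y":0,"z":-2,"ax":0,"ay":0,"az":-4.6},{"jaw":100,"x":46.8,"y":3.3,"z":-2,"ax":0,"ay":0,"az":-4.6}]' && python3 -m crank '[{"jaw":100,"x":44,"y":-24,"z":0,"ax":0,"ay":0,"az":-6},{"jaw":100,"x":46.5,"y":-19,"z":0,"ax":0,"ay":0,"az":-6},{"jaw":100,"x":48,"y":-14,"z":0,"ax":0,"ay":0,"az":-6},{"jaw":100,"x":49.5,"y":-9,"z":0,"ax":0,"ay":0,"az":-6},{"jaw":100,"x":50,"y":-4,"z":0,"ax":0,"ay":0,"az":-6},{"jaw":100,"x":50,"y":1,"z":0,"ax":0,"ay":0,"az":-6},{"jaw":100,"x":50,"y":7,"z":0,"ax":0,"ay":0,"az":-6},{"jaw":100,"x":0,"y":0,"z":0,"ax":0,"ay":0,"az":0}]'
python3 - <<'E'
from h import *
snap('wrist','w2.png');o=readout.get_obs();print(o['t'],o['eef_pos'],o['q'],tool(o).as_matrix().round(3),o['contact_force'])
E
```

```text
t: 1.27
eef_pos: [0.4514, -0.3498, 0.2492]
tool_rot: [-0.0, 0.887, 0.463, -0.0]
contact_force: [0.1, -0.2, -0.4]
gripper_width: 0.997
t: 2.28
eef_pos: [0.4912, 0.0025, 0.2496]
tool_rot: [-0.0, 0.66, 0.751, 0.001]
contact_force: [-0.6, -0.8, 0.2]
gripper_width: 1.001
2.325 [ 4.91032678e-01 -3.84205302e-04  2.49274695e-01] [ 0.41087085  0.20679296 -0.60697303  1.93047474  0.13555899  1.04455522
 -0.1293521 ] [[-0.125  0.992 -0.   ]
 [ 0.992  0.125  0.   ]
 [ 0.    -0.    -1.   ]] [-0.60983957 -0.93602216 -0.42903919]
```

View pics/w2.png

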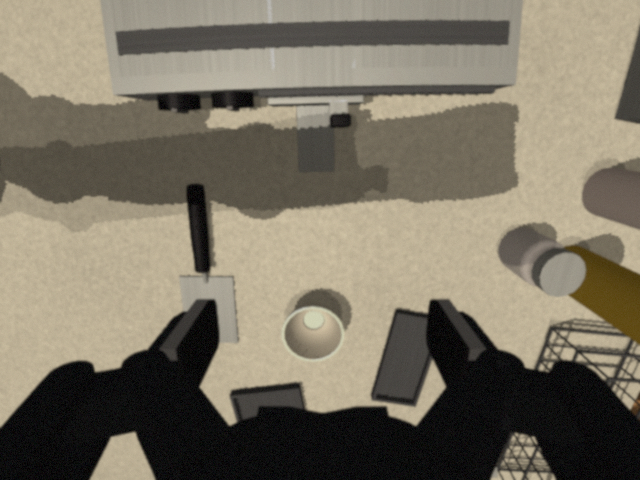

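Face's top edge runs (115,95)–(515,83); sill end (299,171)–(334,171); grip top near (340,119); guard (268–362,100); dials at (180,102),(233,100).

Run:
```python
from h import *
c,p,d=load('wrist')
for n,u,v,z in [('fl',115,95,.076),('fr',515,83,.076),('s1',299,171,.03),('s2',334,171,.03),('grip',341,119,.102),('ram',313,333,.04),('shaker',558,271,.085),('t1',399,309,.012),('t2',373,400,.012),('t3',415,404,.012),('handle',196,186,.015)]:
    print(n,world(c,d,u,v,z).round(4),world(c,d,u,v).round(4))
im=p[75:185,100:400];cv2.imwrite('pics/crop2.png',cv2.resize(im,None,fx=2.6,fy=2.6,interpolation=cv2.INTER_CUBIC)[:,:,::-1])
```

```text
fl [0.3037 0.0842 0.076 ] [ 0.2606  0.0865 -0.0006]
fr [0.6359 0.137  0.076 ] [0.6364 0.1372 0.0749]
s1 [0.4632 0.0347 0.03  ] [ 0.4618  0.0313 -0.    ]
s2 [0.4979 0.0392 0.03  ] [ 0.4994  0.0361 -0.0011]
grip [0.4944 0.0866 0.102 ] [0.4944 0.0866 0.1011]
ram [ 0.4991 -0.1398  0.04  ] [ 0.5007 -0.1589  0.0089]
shaker [ 0.7185 -0.0188  0.085 ] [ 0.7191 -0.019   0.0843]
t1 [ 0.5974 -0.112   0.012 ] [ 6.011e-01 -1.180e-01 -2.000e-04]
t2 [ 0.5899 -0.2462  0.012 ] [ 0.5901 -0.2467  0.0114]
t3 [ 0.646  -0.2463  0.012 ] [ 0.6467 -0.2475  0.0105]
handle [0.3558 0.0037 0.015 ] [0.3563 0.004  0.0165]
```

View pics/crop2.png

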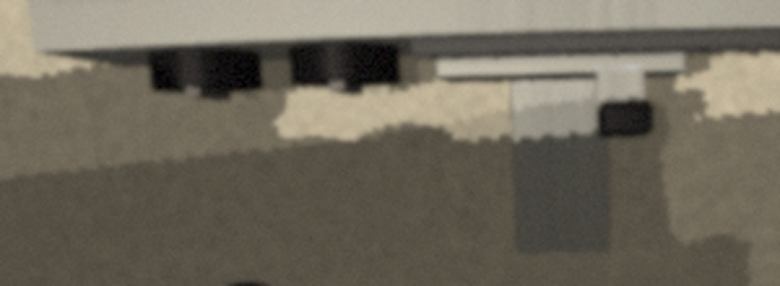

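```bash
cat >> h.py <<'E'
O=np.array([.4693,.1105,0]);Y=8.8
def g(x,y,z):
    a=np.deg2rad(Y);return tuple(O+np.array([-np.sin(a)*x-np.cos(a)*y,np.cos(a)*x-np.sin(a)*y,z]))
def gi(P):
    a=np.deg2rad(Y);d=np.array(P)-O;return (np.array([-np.sin(a)*d[0]+np.cos(a)*d[1],-np.cos(a)*d[0]-np.sin(a)*d[1],d[2]])*1000).round(1)
E
python3 - <<'E'
from h import *
plan([(.4937,.0862,.14,98.8,3),(.4937,.0862,.073,98.8,3)])
E
```

```text
[28.5, 4.5, 36.4] [-0.0, -0.0, -0.54]
[28.5, 4.8, 36.4] [-0.0, -0.0, -0.54]
[28.4, 5.0, 36.4] [-0.0, -0.0, -0.54]
[0.0, 0.0, 22.3] [0.0, 0.0, 0.0]
[0.0, 0.0, 22.3] [0.0, 0.0, 0.0]
[0.0, 0.0, 22.3] [0.0, 0.0, 0.0]
```

```bash
python3 -m crank '[{"jaw":100,"x":28.5,"y":4.5,"z":36.4,"ax":0,"ay":0,"az":-0.55},{"jaw":100,"x":28.5,"y":4.8,"z":36.4,"ax":0,"ay":0,"az":-0.55},{"jaw":70,"x":28.5,"y":5,"z":36.4,"ax":0,"ay":0,"az":-0.55},{"jaw":70,"x":0,"y":0,"z":22.3,"ax":0,"ay":0,"az":0},{"jaw":70,"x":0,"y":0,"z":22.3,"ax":0,"ay":0,"az":0},{"jaw":70,"x":0,"y":0,"z":22.3,"ax":0,"ay":0,"az":0},{"jaw":0,"x":0,"y":0,"z":0,"ax":0,"ay":0,"az":0},{"jaw":0,"x":0,"y":0,"z":0,"ax":0,"ay":0,"az":0},{"jaw":0,"x":0,"y":0,"z":0,"ax":0,"ay":0,"az":0},{"jaw":0,"x":0,"y":0,"z":0,"ax":0,"ay":0,"az":0}]' 25
```

```text
t: 3.58
eef_pos: [0.495, 0.0841, 0.0741]
tool_rot: [0.001, 0.652, 0.758, 0.0]
contact_force: [-0.2, -2.1, 3.8]
gripper_width: 0.18
```

```bash
python3 -m crank '[{"jaw":0,"x":0,"y":12,"z":0,"ax":0,"ay":0,"az":0},{"jaw":0,"x":0,"y":15,"z":0,"ax":0,"ay":0,"az":0},{"jaw":0,"x":0,"y":15,"z":0,"ax":0,"ay":0,"az":0},{"jaw":0,"x":0,"y":15,"z":0,"ax":0,"ay":0,"az":0},{"jaw":0,"x":0,"y":15,"z":0,"ax":0,"ay":0,"az":0},{"jaw":0,"x":0,"y":15,"z":0,"ax":0,"ay":0,"az":0},{"jaw":0,"x":0,"y":12,"z":0,"ax":0,"ay":0,"az":0},{"jaw":0,"x":0,"y":0,"z":0,"ax":0,"ay":0,"az":0},{"jaw":0,"x":0,"y":0,"z":0,"ax":0,"ay":0,"az":0}]'; python3 -c "
from h import *
print(gi(readout.get_obs()['eef_pos']))"
```

```text
t: 4.7
eef_pos: [0.5927, 0.0991, 0.0741]
tool_rot: [0.001, 0.652, 0.758, 0.0]
contact_force: [-1.1, -2.1, 4.7]
gripper_width: 0.177
[ -30.1 -120.2   74.1]
```

Run:
```python
from h import *
x,y,z=readout.get_obs()['eef_pos']
plan([(x,y,.18,98.8,3),(.6204,-.209,.15,86.4,7)])
```

```text
[-0.0, 0.0, -35.3] [0.02, 0.01, -0.07]
[-0.0, 0.0, -35.3] [0.02, 0.01, -0.07]
[-0.0, 0.0, -35.3] [0.02, 0.01, -0.07]
[-44.1, -2.8, 4.3] [0.0, 0.0, 1.77]
[-44.2, -1.5, 4.3] [0.0, 0.0, 1.77]
[-44.2, -0.1, 4.3] [0.0, 0.0, 1.77]
[-44.2, 1.3, 4.3] [0.0, 0.0, 1.77]
[-44.1, 2.6, 4.3] [0.0, 0.0, 1.77]
[-44.0, 4.0, 4.3] [0.0, 0.0, 1.77]
[-43.9, 5.4, 4.3] [0.0, 0.0, 1.77]
```

```bash
python3 -m crank '[{"jaw":60,"x":0,"y":0,"z":0,"ax":0,"ay":0,"az":0},{"jaw":60,"x":0,"y":0,"z":0,"ax":0,"ay":0,"az":0},{"jaw":60,"x":0,"y":0,"z":-35,"ax":0,"ay":0,"az":0},{"jaw":60,"x":0,"y":0,"z":-35,"ax":0,"ay":0,"az":0},{"jaw":100,"x":0,"y":0,"z":-35,"ax":0,"ay":0,"az":0},{"jaw":100,"x":-44,"y":-3,"z":4,"ax":0,"ay":0,"az":1.8},{"jaw":100,"x":-44,"y":-1.5,"z":4,"ax":0,"ay":0,"az":1.8},{"jaw":100,"x":-44,"y":0,"z":4,"ax":0,"ay":0,"az":1.8},{"jaw":100,"x":-44,"y":1.3,"z":4,"ax":0,"ay":0,"az":1.8},{"jaw":100,"x":-44,"y":2.6,"z":4,"ax":0,"ay":0,"az":1.8},{"jaw":100,"x":-44,"y":4,"z":4,"ax":0,"ay":0,"az":1.8},{"jaw":100,"x":-44,"y":5.4,"z":4,"ax":0,"ay":0,"az":1.7}]'; python3 -m crank '[{"jaw":100,"x":0,"y":0,"z":0,"ax":0,"ay":0,"az":0}]'
python3 - <<'E'
from h import *
snap('wrist','w3.png');o=readout.get_obs();print(o['eef_pos'],tool(o).as_matrix().round(3).tolist())
E
```

```text
t: 6.2
eef_pos: [0.6181, -0.2094, 0.15]
tool_rot: [-0.0, 0.731, 0.683, 0.0]
contact_force: [0.5, 0.5, 1.1]
gripper_width: 0.997
t: 6.32
eef_pos: [0.617, -0.2137, 0.1492]
tool_rot: [0.0, 0.733, 0.68, -0.001]
contact_force: [0.2, 1.1, 0.3]
gripper_width: 0.996
[ 0.61752493 -0.21025578  0.14955494] [[0.071, 0.997, -0.001], [0.997, -0.071, -0.0], [-0.0, -0.001, -1.0]]
```

View pics/w3.png

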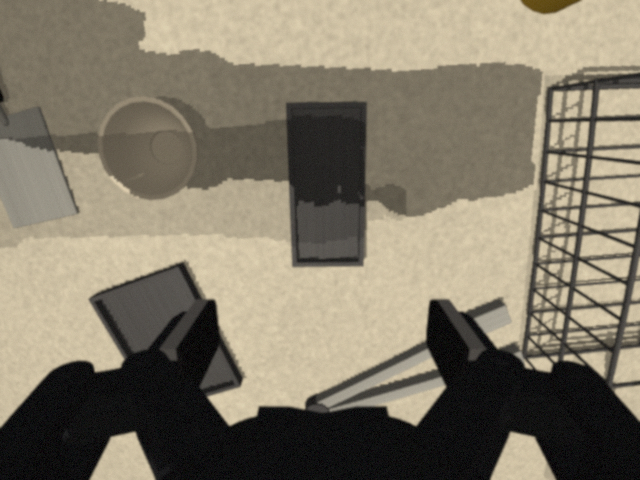

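Tray corners at (287,102),(366,102),(364,265),(293,266); wide tray corner (186,263); tongs tip (505,305), pivot (316,404).

Run:
```python
from h import *
c,p,d=load('wrist')
Q=[]
for n,u,v,z in [('t',287,102,.012),('t',366,102,.012),('t',364,265,.012),('t',293,266,.012),('wide',186,263,.012),('wide',241,382,.012),('tong',505,302,.014),('tong',437,345,.014),('piv',316,404,.014),('ram',147,148,.04)]:
    w=world(c,d,u,v,z);Q.append(w);print(n,w.round(4))
Q=np.array(Q[:4]);m=Q.mean(0);e=(Q[0]+Q[1]-Q[2]-Q[3])[:2];print('centre',m,np.degrees(np.arctan2(e[1],e[0])),np.linalg.norm(e)/2)
```

```text
t [ 0.5974 -0.1179  0.012 ]
t [ 0.6554 -0.1222  0.012 ]
t [ 0.6484 -0.25    0.012 ]
t [ 0.5894 -0.2465  0.012 ]
wide [ 0.4999 -0.2374  0.012 ]
wide [ 0.5288 -0.3593  0.012 ]
tong [ 0.7697 -0.2932  0.014 ]
tong [ 0.7109 -0.3312  0.014 ]
piv [ 0.5972 -0.3878  0.014 ]
ram [ 0.5001 -0.1417  0.04  ]
centre [ 0.62263905 -0.18416643  0.012     ] 86.64268776422036 0.12841713990041423
```

Run:
```python
from h import *
plan([(.621,-.209,.03,86.5,4),(.621,-.209,-.004,86.5,3)])
```

```text
[0.4, 0.9, 29.9] [-0.01, 0.0, -0.15]
[0.4, 0.9, 29.9] [-0.01, 0.0, -0.15]
[0.4, 0.9, 29.9] [-0.01, 0.0, -0.15]
[0.4, 0.9, 29.9] [-0.01, 0.0, -0.15]
[0.0, 0.0, 11.3] [0.0, 0.0, 0.0]
[0.0, 0.0, 11.3] [0.0, 0.0, 0.0]
[0.0, 0.0, 11.3] [0.0, 0.0, 0.0]
```

```bash
python3 -m crank '[{"jaw":100,"x":0.4,"y":0.9,"z":30,"ax":0,"ay":0,"az":-0.15},{"jaw":100,"x":0.4,"y":0.9,"z":30,"ax":0,"ay":0,"az":-0.15},{"jaw":100,"x":0.4,"y":0.9,"z":30,"ax":0,"ay":0,"az":-0.15},{"jaw":100,"x":0.4,"y":0.9,"z":30,"ax":0,"ay":0,"az":-0.15},{"jaw":100,"x":0,"y":0,"z":11.3,"ax":0,"ay":0,"az":0},{"jaw":100,"x":0,"y":0,"z":11.3,"ax":0,"ay":0,"az":0},{"jaw":100,"x":0,"y":0,"z":11.3,"ax":0,"ay":0,"az":0},{"jaw":100,"x":0,"y":0,"z":0,"ax":0,"ay":0,"az":0},{"jaw":100,"x":0,"y":0,"z":0,"ax":0,"ay":0,"az":0}]'; python3 -m crank '[{"jaw":50,"x":0,"y":0,"z":0,"ax":0,"ay":0,"az":0},{"jaw":50,"x":0,"y":0,"z":0,"ax":0,"ay":0,"az":0},{"jaw":50,"x":0,"y":0,"z":0,"ax":0,"ay":0,"az":0},{"jaw":50,"x":0,"y":0,"z":0,"ax":0,"ay":0,"az":0}]' 50
```

```text
t: 7.5
eef_pos: [0.6222, -0.207, -0.0031]
tool_rot: [0.0, 0.727, 0.687, 0.0]
contact_force: [-0.2, 0.5, -0.2]
gripper_width: 1.002
t: 8.0
eef_pos: [0.6223, -0.2071, -0.0028]
tool_rot: [0.001, 0.727, 0.687, 0.0]
contact_force: [-0.8, -0.1, 5.9]
gripper_width: 0.684
```

```bash
python3 -m crank '[{"jaw":50,"x":0,"y":0,"z":-10,"ax":0,"ay":0,"az":0},{"jaw":50,"x":0,"y":0,"z":-30,"ax":0,"ay":0,"az":0},{"jaw":50,"x":0,"y":0,"z":-40,"ax":0,"ay":0,"az":0},{"jaw":50,"x":0,"y":0,"z":-40,"ax":0,"ay":0,"az":0},{"jaw":50,"x":0,"y":0,"z":0,"ax":0,"ay":0,"az":0}]'
python3 - <<'E'
from h import *
snap('wrist','w4.png');o=readout.get_obs();print(o['eef_pos'],tool(o).as_matrix().round(3).tolist())
E
```

```text
t: 8.62
eef_pos: [0.6241, -0.2072, 0.1203]
tool_rot: [0.003, 0.727, 0.686, 0.002]
contact_force: [-0.1, 0.4, -2.1]
gripper_width: 0.687
[ 0.62252549 -0.20708056  0.11790467] [[0.057, 0.998, 0.003], [0.998, -0.057, -0.001], [-0.001, 0.003, -1.0]]
```

View pics/w4.png

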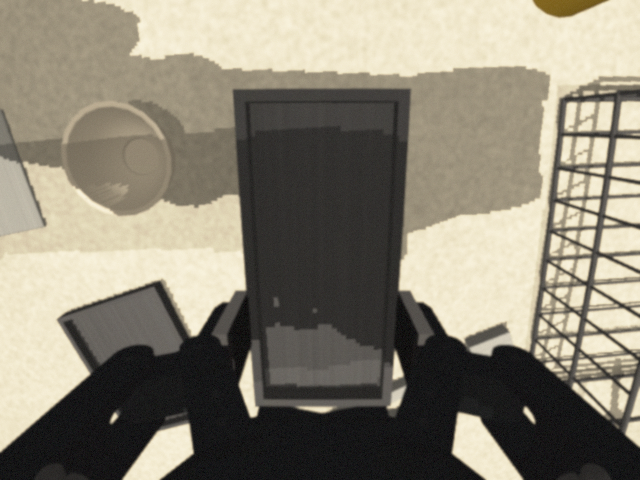

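Tray held: front rim corners (235,90),(409,90), rear (257,405),(390,405). Measure its tilt and pose in the tool frame from depth.

Run:
```python
from h import *
c,p,d=load('wrist');o=readout.get_obs();R=tool(o);P=np.array(o['eef_pos'])
pts=np.array([R.inv().apply(world(c,d,u,v)-P)*1000 for u in range(270,376,6) for v in range(120,290,6)])
A=np.c_[pts[:,:2],np.ones(len(pts))];k=np.linalg.lstsq(A,pts[:,2],rcond=None)[0];r=pts[:,2]-A@k;print('floor plane z=ax+by+c (tool mm)',k,'deg',np.degrees(k[:2]),r.std())
zr=k[2]-8
for u,v in [(235,90),(409,90),(390,405),(257,405)]:
    # intersect with rim plane (8mm above floor) 
    z=P[2]-zr/1000
    for _ in range(5):
        w=world(c,d,u,v,z);t=R.inv().apply(w-P)*1000;zz=k[0]*t[0]+k[1]*t[1]+zr;z+=-(zz-t[2])/1000
    print(t.round(1),w.round(4))
print(np.degrees(np.arctan2(R.as_matrix()[1,0],R.as_matrix()[0,0])))
```

```text
floor plane z=ax+by+c (tool mm) [ 2.35144084e-03 -4.10921561e-03 -7.99798073e+00] deg [ 0.13472764 -0.23544071] 0.2562867183894506
[ 86.9 -28.4 -15.7] [ 0.5991 -0.1187  0.1334]
[ 86.9  30.1 -15.9] [ 0.6575 -0.122   0.1338]
[-41.9  30.9 -16.2] [ 0.6509 -0.2507  0.1342]
[-41.9 -27.8 -16. ] [ 0.5923 -0.2473  0.1338]
86.71355289490506
```

Run:
```python
from h import *
plan([(*g(-.117,0,.12)[:2],.12,98.8,6),(*g(-.117,0,.045)[:2],.05,98.8,3)]);print(g(-.117,0,.05))
```

```text
[32.3, -24.4, -0.4] [0.02, 0.01, -2.01]
[33.2, -23.3, -0.4] [0.02, 0.01, -2.01]
[33.9, -22.1, -0.4] [0.02, 0.01, -2.01]
[34.7, -20.9, -0.4] [0.02, 0.01, -2.01]
[35.4, -19.7, -0.4] [0.02, 0.01, -2.01]
[36.1, -18.4, -0.4] [0.02, 0.01, -2.01]
[0.0, 0.0, 23.3] [0.0, 0.0, 0.0]
[0.0, 0.0, 23.3] [0.0, 0.0, 0.0]
[0.0, 0.0, 23.3] [0.0, 0.0, 0.0]
(np.float64(0.4871993428452325), np.float64(-0.00512272062924668), np.float64(0.05))
```

```bash
python3 -m crank '[{"jaw":50,"x":32.3,"y":-24.4,"z":0,"ax":0,"ay":0,"az":-2},{"jaw":50,"x":33.2,"y":-23.3,"z":0,"ax":0,"ay":0,"az":-2},{"jaw":50,"x":33.9,"y":-22.1,"z":0,"ax":0,"ay":0,"az":-2},{"jaw":50,"x":34.7,"y":-20.9,"z":0,"ax":0,"ay":0,"az":-2},{"jaw":50,"x":35.4,"y":-19.7,"z":0,"ax":0,"ay":0,"az":-2},{"jaw":50,"x":36,"y":-18.4,"z":0,"ax":0,"ay":0,"az":-2},{"jaw":50,"x":0,"y":0,"z":23,"ax":0,"ay":0,"az":0},{"jaw":50,"x":0,"y":0,"z":23,"ax":0,"ay":0,"az":0},{"jaw":50,"x":0,"y":0,"z":23,"ax":0,"ay":0,"az":0},{"jaw":50,"x":0,"y":0,"z":0,"ax":0,"ay":0,"az":0},{"jaw":50,"x":0,"y":0,"z":0,"ax":0,"ay":0,"az":0}]'
python3 - <<'E'
from h import *
snap('wrist','w5.png');o=readout.get_obs();R=tool(o).as_matrix();print(o['eef_pos'],gi(o['eef_pos']),np.degrees(np.arctan2(R[1,0],R[0,0])),o['contact_force'])
E
```

```text
t: 10.05
eef_pos: [0.4865, -0.0049, 0.0474]
tool_rot: [-0.0, 0.651, 0.759, -0.0]
contact_force: [1.0, 0.6, -0.6]
gripper_width: 0.683
[ 0.48691663 -0.00490154  0.04776213] [-116.7    0.2   47.8] 98.71363521548018 [ 0.24325589 -0.52803379 -1.28418027]
```

View pics/w5.png

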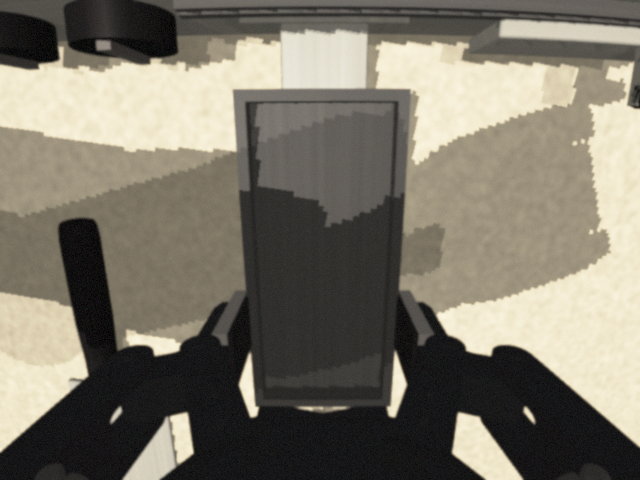

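Sill edges at the tray's front: (283,85),(367,85) and near the face (281,32),(367,32); tray front corners (235,90),(410,90).

Run:
```python
from h import *
c,p,d=load('wrist')
for row in (40,60,80):
    s=p[row,230:430].mean(1).astype(int);gr=np.abs(np.diff(s));print(row,[(230+i,int(gr[i])) for i in np.argsort(-gr)[:6]])
for n,u,v,z in [('sill',283,85,.03),('sill',367,85,.03),('sill',281,32,.03),('sill',367,32,.03),('tray',235,90,.0638),('tray',410,90,.0638),('tray',390,405,.0638),('tray',257,405,.0638),('slotdark',240,22,.045),('slotdark',409,22,.045)]:
    print(n,gi(world(c,d,u,v,z)),gi(world(c,d,u,v)))
```

```text
40 [(np.int64(262), 39), (np.int64(280), 37), (np.int64(367), 36), (np.int64(366), 35), (np.int64(263), 32), (np.int64(245), 24)]
60 [(np.int64(376), 34), (np.int64(366), 31), (np.int64(377), 27), (np.int64(365), 26), (np.int64(234), 19), (np.int64(231), 16)]
80 [(np.int64(376), 32), (np.int64(377), 27), (np.int64(365), 23), (np.int64(364), 19), (np.int64(280), 16), (np.int64(366), 16)]
sill [-24.4  17.5  30. ] [-24.3  17.6  29. ]
sill [-24.4 -17.4  30. ] [-20.9 -20.9  -0.1]
sill [-4.1 17.7 30. ] [-3.7 17.9 28.4]
sill [ -4.2 -16.9  30. ] [ -3.8 -17.   28.7]
tray [-29.8  29.8  63.8] [-29.5  30.5  60.7]
tray [-29.8 -27.7  63.8] [-29.6 -28.3  61.3]
tray [-155.9  -28.    63.8] [-158.7  -28.7   60.7]
tray [-155.9   29.5   63.8] [-158.2   30.1   61.2]
slotdark [-4.3 31.  45. ] [ 0.1 34.4 28.9]
slotdark [ -4.3 -30.4  45. ] [ -0.1 -33.8  29.5]
```

```bash
python3 -m crank '[{"jaw":50,"x":0,"y":0.5,"z":8,"ax":0,"ay":0,"az":0},{"jaw":50,"x":0,"y":0,"z":8,"ax":0,"ay":0,"az":0},{"jaw":50,"x":0,"y":0,"z":0,"ax":0,"ay":0,"az":0},{"jaw":50,"x":0,"y":0,"z":0,"ax":0,"ay":0,"az":0}]';python3 -m crank '[{"jaw":50,"x":0,"y":0,"z":2,"ax":0,"ay":0,"az":0},{"jaw":50,"x":0,"y":0,"z":0,"ax":0,"ay":0,"az":0}]';python3 -m crank '[{"jaw":50,"x":0,"y":0,"z":1.5,"ax":0,"ay":0,"az":0},{"jaw":50,"x":0,"y":0,"z":0,"ax":0,"ay":0,"az":0}]'
```

```text
t: 10.6
eef_pos: [0.4872, -0.0048, 0.0313]
tool_rot: [-0.0, 0.651, 0.759, -0.0]
contact_force: [-0.5, 0.6, -1.9]
gripper_width: 0.686
t: 10.85
eef_pos: [0.4872, -0.0049, 0.0293]
tool_rot: [0.0, 0.651, 0.759, -0.0]
contact_force: [-0.1, -0.2, -1.4]
gripper_width: 0.686
t: 11.1
eef_pos: [0.4871, -0.0049, 0.0277]
tool_rot: [-0.0, 0.651, 0.759, -0.0]
contact_force: [0.1, 0.7, -2.2]
gripper_width: 0.685
```

```bash
for i in 1; do python3 -m crank '[{"jaw":50,"x":0,"y":0,"z":0.8,"ax":0,"ay":0,"az":0},{"jaw":50,"x":0,"y":0,"z":0,"ax":0,"ay":0,"az":0}]' | grep -E "pos|force"; python3 -m crank '[{"jaw":50,"x":0,"y":0,"z":0.8,"ax":0,"ay":0,"az":0},{"jaw":50,"x":0,"y":0,"z":0,"ax":0,"ay":0,"az":0}]'| grep -E "pos|force"; done
```

```text
eef_pos: [0.4872, -0.0049, 0.0271]
contact_force: [0.2, -0.9, -0.0]
eef_pos: [0.4873, -0.005, 0.0265]
contact_force: [-1.7, 0.3, 4.6]
```

```bash
python3 -m crank '[{"jaw":50,"x":0,"y":0,"z":-0.8,"ax":0,"ay":0,"az":0},{"jaw":50,"x":8,"y":0,"z":0,"ax":0,"ay":0,"az":0},{"jaw":50,"x":10,"y":0,"z":0,"ax":0,"ay":0,"az":0},{"jaw":50,"x":8,"y":0,"z":0,"ax":0,"ay":0,"az":0},{"jaw":50,"x":6,"y":0,"z":0,"ax":0,"ay":0,"az":0},{"jaw":50,"x":6,"y":0,"z":0,"ax":0,"ay":0,"az":0},{"jaw":50,"x":0,"y":0,"z":0,"ax":0,"ay":0,"az":0}]'; python3 -m crank '[{"jaw":50,"x":5,"y":0,"z":0,"ax":0,"ay":0,"az":0},{"jaw":50,"x":5,"y":0,"z":0,"ax":0,"ay":0,"az":0},{"jaw":50,"x":0,"y":0,"z":0,"ax":0,"ay":0,"az":0}]'; python3 -c "
from h import *
print(gi(readout.get_obs()['eef_pos']))"
```

```text
t: 12.48
eef_pos: [0.4814, 0.0339, 0.0271]
tool_rot: [-0.0, 0.651, 0.759, 0.001]
contact_force: [-0.8, 1.9, 3.7]
gripper_width: 0.686
t: 12.85
eef_pos: [0.4799, 0.0432, 0.0271]
tool_rot: [-0.0, 0.651, 0.759, 0.0]
contact_force: [0.4, -1.3, 5.1]
gripper_width: 0.687
[-68.2  -0.2  27.1]
```

Inserting cleanly (front now about 19 mm in the slot). Continue to the limit of the finger clearance.

```bash
python3 -m crank '[{"jaw":50,"x":6,"y":0,"z":0,"ax":0,"ay":0,"az":0},{"jaw":50,"x":6,"y":0,"z":0,"ax":0,"ay":0,"az":0},{"jaw":50,"x":6,"y":0,"z":0,"ax":0,"ay":0,"az":0},{"jaw":50,"x":6,"y":0,"z":0,"ax":0,"ay":0,"az":0},{"jaw":50,"x":6,"y":0,"z":0,"ax":0,"ay":0,"az":0},{"jaw":50,"x":0,"y":0,"z":0,"ax":0,"ay":0,"az":0}]'; python3 -c "
from h import *
print(gi(readout.get_obs()['eef_pos']))"
```

```text
t: 13.6
eef_pos: [0.4754, 0.0728, 0.0271]
tool_rot: [-0.0, 0.651, 0.759, 0.0]
contact_force: [-0.5, -1.7, 5.5]
gripper_width: 0.685
[-38.2  -0.3  27.1]
```

```bash
python3 -m crank '[{"jaw":85,"x":0,"y":0,"z":0,"ax":0,"ay":0,"az":0},{"jaw":85,"x":0,"y":0,"z":0,"ax":0,"ay":0,"az":0},{"jaw":85,"x":0,"y":0,"z":0,"ax":0,"ay":0,"az":0},{"jaw":85,"x":0,"y":0,"z":-15,"ax":0,"ay":0,"az":0},{"jaw":85,"x":0,"y":0,"z":-40,"ax":0,"ay":0,"az":0},{"jaw":60,"x":-20,"y":0,"z":-35,"ax":0,"ay":0,"az":0},{"jaw":0,"x":-30,"y":0,"z":0,"ax":0,"ay":0,"az":0},{"jaw":0,"x":-30,"y":0,"z":0,"ax":0,"ay":0,"az":0},{"jaw":0,"x":0,"y":0,"z":0,"ax":0,"ay":0,"az":0},{"jaw":0,"x":0,"y":0,"z":0,"ax":0,"ay":0,"az":0},{"jaw":0,"x":0,"y":0,"z":0,"ax":0,"ay":0,"az":0},{"jaw":0,"x":0,"y":0,"z":0,"ax":0,"ay":0,"az":0}]'
python3 - <<'E'
from h import *
snap('wrist','w6.png');o=readout.get_obs();print(o['eef_pos'],gi(o['eef_pos']))
E
```

```text
t: 15.1
eef_pos: [0.4874, -0.0059, 0.1171]
tool_rot: [-0.0, 0.651, 0.759, 0.0]
contact_force: [-1.2, -0.3, 0.6]
gripper_width: 0.003
[ 0.48737581 -0.00610276  0.11701841] [-118.   -0.  117.]
```

View pics/w6.png

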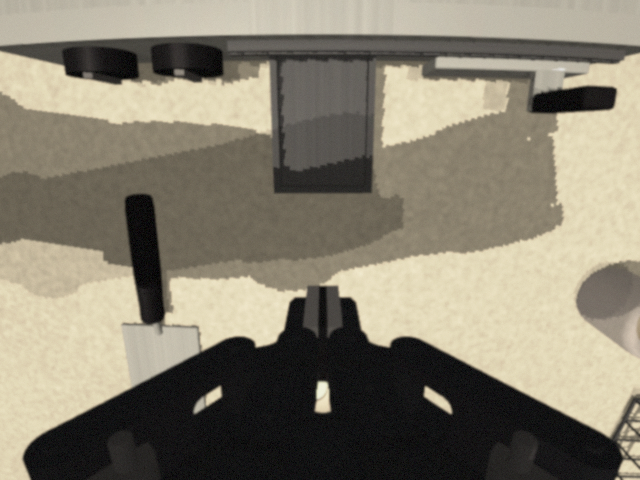

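Tray lies square in the slot, rear edge (275–372,191), guard aside. Lower the shut fingers behind it and push.

```bash
python3 -m crank '[{"jaw":0,"x":0,"y":0,"z":40,"ax":0,"ay":0,"az":0},{"jaw":0,"x":0,"y":0,"z":42,"ax":0,"ay":0,"az":0},{"jaw":0,"x":0,"y":0,"z":0,"ax":0,"ay":0,"az":0},{"jaw":0,"x":10,"y":0,"z":0,"ax":0,"ay":0,"az":0},{"jaw":0,"x":10,"y":0,"z":0,"ax":0,"ay":0,"az":0},{"jaw":0,"x":8,"y":0,"z":0,"ax":0,"ay":0,"az":0},{"jaw":0,"x":8,"y":0,"z":0,"ax":0,"ay":0,"az":0},{"jaw":0,"x":8,"y":0,"z":0,"ax":0,"ay":0,"az":0},{"jaw":0,"x":8,"y":0,"z":0,"ax":0,"ay":0,"az":0},{"jaw":0,"x":0,"y":0,"z":0,"ax":0,"ay":0,"az":0}]' 30; python3 -m crank '[{"jaw":0,"x":8,"y":0,"z":0,"ax":0,"ay":0,"az":0},{"jaw":0,"x":8,"y":0,"z":0,"ax":0,"ay":0,"az":0},{"jaw":0,"x":8,"y":0,"z":0,"ax":0,"ay":0,"az":0},{"jaw":0,"x":8,"y":0,"z":0,"ax":0,"ay":0,"az":0},{"jaw":0,"x":8,"y":0,"z":0,"ax":0,"ay":0,"az":0},{"jaw":0,"x":0,"y":0,"z":0,"ax":0,"ay":0,"az":0}]';python3 -c "
from h import *
print(gi(readout.get_obs()['eef_pos']))"
```

```text
t: 16.4
eef_pos: [0.4794, 0.0457, 0.0349]
tool_rot: [-0.0, 0.651, 0.759, 0.0]
contact_force: [0.1, 0.6, 0.6]
gripper_width: 0.001
t: 17.15
eef_pos: [0.4735, 0.0852, 0.0351]
tool_rot: [-0.0, 0.651, 0.759, 0.0]
contact_force: [0.3, 1.2, 0.1]
gripper_width: -0.004
[-25.7  -0.3  35.1]
```

```bash
python3 -m crank '[{"jaw":0,"x":5,"y":0,"z":0,"ax":0,"ay":0,"az":0},{"jaw":0,"x":5,"y":0,"z":0,"ax":0,"ay":0,"az":0},{"jaw":0,"x":2,"y":0,"z":0,"ax":0,"ay":0,"az":0},{"jaw":0,"x":0,"y":0,"z":0,"ax":0,"ay":0,"az":0}]'; python3 -m crank '[{"jaw":0,"x":2,"y":0,"z":0,"ax":0,"ay":0,"az":0},{"jaw":0,"x":0,"y":0,"z":0,"ax":0,"ay":0,"az":0}]';python3 -c "
from h import *
print(gi(readout.get_obs()['eef_pos']))"
```

```text
t: 17.65
eef_pos: [0.4717, 0.0963, 0.035]
tool_rot: [-0.0, 0.651, 0.759, 0.0]
contact_force: [0.6, 0.9, -0.9]
gripper_width: 0.0
t: 17.9
eef_pos: [0.4714, 0.098, 0.035]
tool_rot: [0.0, 0.651, 0.759, 0.0]
contact_force: [-0.9, -0.2, -0.1]
gripper_width: 0.001
[-12.7  -0.2  35. ]
```

```bash
for i in 1; do python3 -m crank '[{"jaw":0,"x":1.5,"y":0,"z":0,"ax":0,"ay":0,"az":0},{"jaw":0,"x":0,"y":0,"z":0,"ax":0,"ay":0,"az":0}]' | grep -E "pos|force"; python3 -m crank '[{"jaw":0,"x":1.5,"y":0,"z":0,"ax":0,"ay":0,"az":0},{"jaw":0,"x":0,"y":0,"z":0,"ax":0,"ay":0,"az":0}]'| grep -E "pos|force"; done
```

```text
eef_pos: [0.4713, 0.0983, 0.035]
contact_force: [-0.4, -4.0, 0.6]
eef_pos: [0.4713, 0.0983, 0.035]
contact_force: [1.3, -9.8, 2.6]
```

```bash
python3 -m crank '[{"jaw":0,"x":-10,"y":0,"z":0,"ax":0,"ay":0,"az":0},{"jaw":0,"x":-30,"y":0,"z":0,"ax":0,"ay":0,"az":0},{"jaw":0,"x":-40,"y":0,"z":-20,"ax":0,"ay":0,"az":0},{"jaw":0,"x":-30,"y":0,"z":0,"ax":0,"ay":0,"az":0},{"jaw":0,"x":0,"y":0,"z":0,"ax":0,"ay":0,"az":0},{"jaw":0,"x":0,"y":0,"z":0,"ax":0,"ay":0,"az":0}]'
python3 - <<'E'
from h import *
c,p,d=snap('wrist','w7.png');o=readout.get_obs();print(gi(o['eef_pos']))
print(pix(c,[g(0,0,.03),g(0,0,.045),g(0,30,.03),g(0,-30,.03),g(-.075,.018,.03)]))
u0,v0=pix(c,[g(0,0,.04)])[0].astype(int)
cv2.imwrite('pics/crop7.png',cv2.resize(p[max(v0-60,0):v0+60,u0-100:u0+100],None,fx=4,fy=4,interpolation=cv2.INTER_CUBIC)[:,:,::-1]);print(u0-100,max(v0-60,0))
for v in range(v0-16,v0+24,2): print(v,d[v,u0].round(4),p[v,u0].tolist(),gi(world(c,d,u0,v)))
E
```

```text
t: 19.15
eef_pos: [0.4875, -0.0068, 0.0549]
tool_rot: [-0.0, 0.651, 0.759, 0.0]
contact_force: [0.6, -0.3, -0.8]
gripper_width: 0.002
[-1.183e+02 -1.000e-01  5.490e+01]
[[ 3.23421872e+02  2.07477872e+01]
 [ 3.23571019e+02  9.09760036e+00]
 [ 2.91473882e+08  7.39856872e+05]
 [-1.21966491e+08  4.32193421e+05]
 [ 2.85065503e+02  1.97206742e+02]]
223 0
-3 0.0666 [19, 20, 22] [12.9  0.1 18.5]
-1 0.0665 [19, 21, 19] [-2.8  0.3 64.5]
1 0.1149 [98, 94, 90] [-3.4  0.3 64.7]
3 0.114 [99, 94, 91] [-3.9  0.3 64.1]
5 0.1143 [92, 89, 87] [-4.6  0.3 64.5]
7 0.1158 [63, 61, 57] [-5.1  0.3 64.3]
9 0.1177 [52, 48, 46] [-5.1  0.3 62.3]
11 0.1169 [87, 85, 81] [-5.5  0.3 61.3]
13 0.1175 [67, 64, 61] [-5.9  0.3 60.7]
15 0.1205 [34, 34, 31] [-6.   0.3 58.9]
17 0.1384 [36, 37, 35] [-1.1  0.2 39.2]
19 0.1404 [34, 32, 30] [-1.   0.2 35.9]
21 0.143 [30, 33, 29] [-1.1  0.2 33.6]
23 0.1453 [37, 36, 34] [-1.3  0.2 31.7]
25 0.1474 [71, 70, 63] [-1.5  0.2 29.6]
27 0.1473 [92, 90, 85] [-2.1  0.2 28.8]
29 0.1489 [94, 91, 83] [-3.   0.2 29. ]
31 0.1487 [120, 116, 106] [-3.7  0.2 29. ]
33 0.1495 [176, 171, 156] [-4.6  0.2 29.1]
35 0.1503 [200, 195, 178] [-5.1  0.2 28.3]
```

View pics/crop7.png

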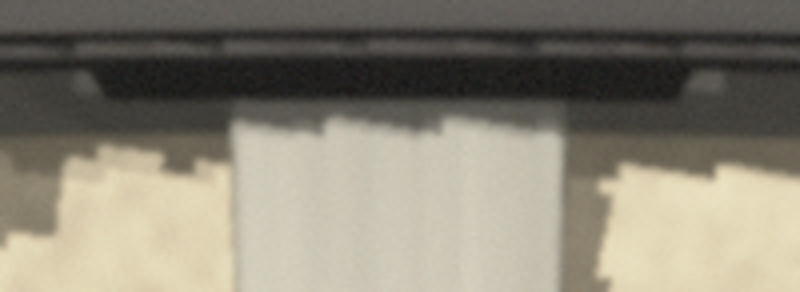

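Run:
```python
from h import *
c,p,d=load('wrist')
for n,us in [('slot',range(262,386,3)),('L',list(range(150,225,3))),('R',list(range(420,440,2)))]:
    W=np.array([gi(world(c,d,u,v)) for u in us for v in range(14,30)])
    m=(W[:,2]>31)&(W[:,2]<44)&(W[:,0]<60);print(n,m.sum(),np.percentile(W[m,0],[10,50,90]) if m.sum() else '')
    for lo in (-6,-4,-3,-2,-1,0,1,2): print(lo,((W[m,0]>=lo)&(W[m,0]<lo+1)).sum(),end=' ')
    print()
```

```text
slot 277 [-1.3 -1.2 -1. ]
-6 0 -4 0 -3 0 -2 219 -1 58 0 0 1 0 2 0 
L 75 [-2.38 -0.2   0.1 ]
-6 1 -4 2 -3 3 -2 3 -1 35 0 28 1 0 2 0 
R 34 [-0.3 -0.1  0. ]
-6 0 -4 0 -3 0 -2 0 -1 20 0 14 1 0 2 0
```

Tray rear stands ~1 mm proud of the face (tray x ≈ 0.064; needs 0.060–0.075). Now the guard.

Run:
```python
from h import *
x,y,z=readout.get_obs()['eef_pos']
plan([(x,y,.145,98.8,3),(.593,.0991,.145,98.8,4),(.593,.0991,.074,98.8,3)])
```

```text
[0.0, 0.0, -30.0] [0.0, -0.02, 0.01]
[0.0, 0.0, -30.0] [0.0, -0.02, 0.01]
[0.0, 0.0, -30.0] [0.0, -0.02, 0.01]
[22.0, 30.1, 0.0] [0.0, 0.0, 0.0]
[22.0, 30.1, 0.0] [0.0, 0.0, 0.0]
[22.0, 30.1, 0.0] [0.0, 0.0, 0.0]
[22.0, 30.1, 0.0] [0.0, 0.0, 0.0]
[0.0, 0.0, 23.7] [0.0, 0.0, 0.0]
[0.0, 0.0, 23.7] [0.0, 0.0, 0.0]
[0.0, 0.0, 23.7] [0.0, 0.0, 0.0]
```

```bash
python3 -m crank '[{"jaw":70,"x":0,"y":0,"z":-30,"ax":0,"ay":0,"az":0},{"jaw":70,"x":0,"y":0,"z":-30,"ax":0,"ay":0,"az":0},{"jaw":70,"x":0,"y":0,"z":-30,"ax":0,"ay":0,"az":0},{"jaw":70,"x":22,"y":30,"z":0,"ax":0,"ay":0,"az":0},{"jaw":70,"x":22,"y":30,"z":0,"ax":0,"ay":0,"az":0},{"jaw":70,"x":22,"y":30,"z":0,"ax":0,"ay":0,"az":0},{"jaw":70,"x":22,"y":30,"z":0,"ax":0,"ay":0,"az":0},{"jaw":70,"x":0,"y":0,"z":0,"ax":0,"ay":0,"az":0},{"jaw":70,"x":0,"y":0,"z":24,"ax":0,"ay":0,"az":0},{"jaw":70,"x":0,"y":0,"z":24,"ax":0,"ay":0,"az":0},{"jaw":70,"x":0,"y":0,"z":23,"ax":0,"ay":0,"az":0},{"jaw":70,"x":0,"y":0,"z":0,"ax":0,"ay":0,"az":0}]'; python3 -m crank '[{"jaw":0,"x":0,"y":0,"z":0,"ax":0,"ay":0,"az":0},{"jaw":0,"x":0,"y":0,"z":0,"ax":0,"ay":0,"az":0},{"jaw":0,"x":0,"y":0,"z":0,"ax":0,"ay":0,"az":0},{"jaw":0,"x":0,"y":0,"z":0,"ax":0,"ay":0,"az":0},{"jaw":0,"x":0,"y":0,"z":0,"ax":0,"ay":0,"az":0}]' 25
```

```text
t: 20.7
eef_pos: [0.5906, 0.0971, 0.0723]
tool_rot: [-0.001, 0.651, 0.759, -0.002]
contact_force: [-0.4, -0.6, -0.3]
gripper_width: 0.699
t: 21.32
eef_pos: [0.593, 0.0974, 0.0751]
tool_rot: [0.0, 0.651, 0.759, 0.0]
contact_force: [-2.0, -0.9, 5.6]
gripper_width: 0.181
```

```bash
python3 -m crank '[{"jaw":0,"x":0,"y":-12,"z":0,"ax":0,"ay":0,"az":0},{"jaw":0,"x":0,"y":-15,"z":0,"ax":0,"ay":0,"az":0},{"jaw":0,"x":0,"y":-15,"z":0,"ax":0,"ay":0,"az":0},{"jaw":0,"x":0,"y":-15,"z":0,"ax":0,"ay":0,"az":0},{"jaw":0,"x":0,"y":-15,"z":0,"ax":0,"ay":0,"az":0},{"jaw":0,"x":0,"y":-15,"z":0,"ax":0,"ay":0,"az":0},{"jaw":0,"x":0,"y":-10,"z":0,"ax":0,"ay":0,"az":0},{"jaw":0,"x":0,"y":-3,"z":0,"ax":0,"ay":0,"az":0},{"jaw":0,"x":0,"y":0,"z":0,"ax":0,"ay":0,"az":0}]'; python3 -c "
from h import *
print(gi(readout.get_obs()['eef_pos']))"
```

```text
t: 22.45
eef_pos: [0.4941, 0.0822, 0.0751]
tool_rot: [0.001, 0.651, 0.759, 0.001]
contact_force: [-0.1, -0.2, 8.9]
gripper_width: 0.182
[-31.8 -20.2  75.1]
```

```bash
python3 -m crank '[{"jaw":0,"x":0,"y":-2,"z":0,"ax":0,"ay":0,"az":0},{"jaw":0,"x":0,"y":0,"z":0,"ax":0,"ay":0,"az":0}]'; python3 -m crank '[{"jaw":60,"x":0,"y":1.5,"z":0,"ax":0,"ay":0,"az":0},{"jaw":60,"x":0,"y":0,"z":0,"ax":0,"ay":0,"az":0},{"jaw":60,"x":0,"y":0,"z":0,"ax":0,"ay":0,"az":0},{"jaw":60,"x":0,"y":0,"z":-35,"ax":0,"ay":0,"az":0},{"jaw":60,"x":0,"y":0,"z":-35,"ax":0,"ay":0,"az":0},{"jaw":60,"x":-30,"y":0,"z":-20,"ax":0,"ay":0,"az":0},{"jaw":60,"x":-40,"y":0,"z":0,"ax":0,"ay":0,"az":0},{"jaw":60,"x":0,"y":0,"z":0,"ax":0,"ay":0,"az":0},{"jaw":60,"x":0,"y":0,"z":0,"ax":0,"ay":0,"az":0}]'
python3 - <<'E'
from h import *
c,p,d=snap('wrist','w8.png');o=readout.get_obs();print(gi(o['eef_pos']),o['contact_force'])
im=p.copy()
for q in pix(c,[g(-.012,-.042,.061),g(-.012,.042,.061),g(-.028,-.02,.102)]): cv2.circle(im,tuple(q.astype(int).tolist()),3,(255,0,0),1)
cv2.imwrite('pics/w8.png',im[:,:,::-1])
E
```

```text
t: 22.7
eef_pos: [0.494, 0.0822, 0.0752]
tool_rot: [0.002, 0.651, 0.759, 0.002]
contact_force: [6.9, -0.1, 2.5]
gripper_width: 0.183
t: 23.82
eef_pos: [0.5037, 0.0134, 0.1637]
tool_rot: [-0.0, 0.651, 0.759, -0.0]
contact_force: [0.1, -0.0, 0.5]
gripper_width: 0.599
[-100.7  -19.2  163.8] [ 0.65302477  0.11139058 -0.4277411 ]
```

View pics/w8.png

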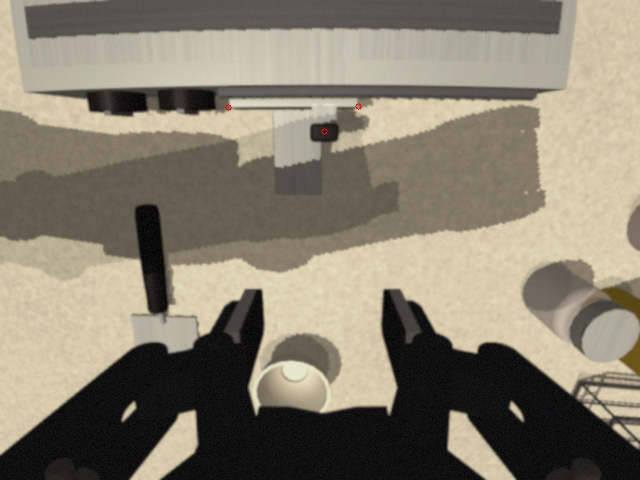

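The guard sits on the predicted shut marks (229,107)–(358,106), and the 7 N I felt was its end stop. The arm is clear of everything, so I'm handing in.

```bash
python3 -c "
from h import *
print(ticket.hand_in())"
```

```text
the job is handed in; nothing more can be done
None
```

The grease tray is back in the slot with the guard shut behind it, and I handed the job in at about 24 s of the 70 s allowed; the hand-in reports no verdict.

**What I did:** I slid the guard about 99 mm aside by its grip and gripped the narrow tray across its width. I lowered it onto the sill until I felt contact and slid it partway into the slot. I then pushed it in with shut fingers and slid the guard back until it met its end stop at about 7 N.

**Last checks:**
- **Tray:** before the guard was shut, depth readings put its rear end about 1 mm proud of the griddle face, so its x is about 0.064 m. That is inside the 0.060–0.075 m range but about 2 mm short of the ideal 0.066 m. The push ended at about 10 N, probably with the fingers on the griddle front rather than the tray on its stop.
- **Guard:** in the last picture it sits on the predicted shut position.
- **After shutting:** I could not see the tray once the guard was shut, but the guard closed without catching on it. The gripper was open and clear of everything at hand-in.
- **Other items:** nothing looked moved in the pictures, though I did not measure the other items again at the end.

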